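# Set a telescopic stand leg to its length mark and clamp it

## Task

Swing the keeper bar shut over the stand leg in its cradle and press it home into its detent. Then draw the cross foot out against its spring until the length mark on the leg stands at the collar mouth, and hold it there while you push the cam lever shut against the leg. Finish with the gripper still gripping the cross foot; the other things on the bench stay where they are.

Things in the scene. Friction and masses are not known exactly. Their poses are not given: they have to be found in the camera images.
- cradle: Fixed wooden board 92 x 186 x 14 mm with two aluminium U saddles, seen below the stand leg. Origin: centre of its underside on the bench. +y runs along the leg to the cross foot, -x is the side of the keeper hinge and cam lever. The leg's axis lies at x 0, 60 mm up; tube top 75 mm up. Far detent post: x 57 to 71 mm, y +-15 mm, top 92 mm up.
- keeper_hinge (a point): Hinge axis of the keeper bar (parallel to cradle y), in the fork of the near post at cradle x -39, y 0, z 81 mm. Fork top: 90 mm up.
- keeper_bar (a joint): Steel bar 20 wide, 10 thick, 92 mm long from its hinge axis. rad: 0 shut (level, pointing to cradle +x over the tube, top 86 mm up), 1.57 upright, 1.95 leaning back (-x) open. Below about 1.2 it sinks slowly by itself and rests on a sprung ball at about 0.1; 3 to 5 N down on its ribbed end (66 to 82 mm from the hinge) clicks it under the ball: it stays at 0.
- stand_leg: Loose telescopic leg lying in the saddles: grey square tube 30 x 30 mm with a black clamp collar 38 x 46 x 36 mm at its +y end. Origin: on the axis at the collar mouth (front face of the collar), cradle y 118 mm, 60 mm up. Axes as the cradle's. Its head flange bears on the rear saddle when the foot is pulled.
- inner_leg (a joint): How far the bright inner leg (20 wide, 24 mm tall) is drawn out of the collar along +y, m. An inside spring pulls it back to 0 with 4 N at 0 and 5.6 N at the mark. The length mark, a dark 4 mm line all round the leg, is hidden at 0 and its middle stands at the collar mouth at 0.032. Full travel 0.065.
- cross_foot: Dark steel bar across the end of the inner leg, 216 mm long in x (rubber ends), 12 mm thick in y, 20 mm tall, moving with the inner leg. Origin: its middle, 34 mm in front of the collar mouth at joint 0, 56 mm above the bench; axes as the cradle's. Top 66 mm up. Its -x end is clear of the open lever beyond 85 mm from the middle; there fingers can straddle it.
- cam_lever (a joint): Steel lever with a black grip on the -x side of the mouth. rad: 0 shut (along the leg, pointing +y), 0.45 to 0.62 open (tip swung out to -x). Pivot: upright, 26 mm to -x and 6 mm to +y of the collar mouth. Handle 86 mm long, 9 thick, 72 to 90 mm above the bench, so it passes over the cross foot. Stiff (2 to 6 N at the tip), stays where left; in the last 0.05 its cam locks the inner leg.
- lever_tip (a point): Centre of the round end of the cam lever, 80 mm from its pivot, 81 mm above the bench.
- terminal_strip: Bystander: cream eight-way terminal strip, 26 x 104 x 23 mm; origin at the centre of its underside.
- screwdriver: Bystander: screwdriver with a black handle, 30 x 172 x 31 mm; origin at the centre of its underside.
- wrench: Bystander: open-ended spanner, 33 x 148 x 5 mm; origin at the centre of its underside.
- big_nut: Bystander: large hexagon nut lying flat, 51 x 44 x 21 mm; origin at the centre of its underside.
- bolt: Bystander: hexagon bolt standing on its head, 25 x 22 x 69 mm; origin at the centre of its underside.
- bearing: Bystander: ball bearing lying flat, 62 x 62 x 16 mm; origin at the centre of its underside.
There are look-alikes about, which are no part of the job. There is more than one size of the cradle; the job needs the larger.

How it is judged (in metres and radians):
On the way, in this order (a step that is already met when the one before it is completed fails the run):
1. the keeper bar is swung shut over the tube and pressed into its detent (value of joint keeper_bar below 0.035 rad), for 0.2 s.
2. the fingers hold the cross foot out with the length mark at the collar mouth, the cam lever still open (value of joint inner_leg between 0.028 and 0.036 m and contact force between the fingers and cross_foot above 1 N and value of joint cam_lever above 0.3 rad), for 0.2 s.
3. the cam lever is shut while the fingers still hold the foot with the mark at the mouth (value of joint inner_leg between 0.028 and 0.036 m and contact force between the fingers and cross_foot above 1 N and value of joint cam_lever below 0.08 rad), for 0.2 s.
At the end, for the whole second after the job is handed in: The keeper bar is in its detent (within 0.035 rad of shut), the inner leg is drawn out with its mark within 4 mm of the collar mouth (0.028 to 0.036 m), the cam lever is shut (below 0.08 rad), the leg lies in its saddles, the cross foot is at rest and the fingers grip it with more than 5 N (value of joint keeper_bar below 0.035 rad and value of joint inner_leg between 0.028 and 0.036 m and value of joint cam_lever below 0.08 rad and contact force between the fingers and cross_foot above 5 N and distance between stand_leg and keeper_hinge below 0.135 m and linear speed of cross_foot below 0.02 m/s); the arm keeps its last pose, push and grip.
It fails at once if the stand leg is pulled or tipped out of its saddles (moved more than 15 mm) (distance of stand_leg from where it was at the start of the episode above 0.015 m).
It fails at once if one of the loose things lying round the cradle is moved by more than 20 mm (distance of any of terminal_strip, screwdriver, wrench, big_nut, bolt, bearing from where it was at the start of the episode above 0.02 m).
It also fails if it takes over 50 s, if anything falls off the work surface, if the arm or the gripper's body presses on something with over 40 N, if the wrist force passes 120 N, or if a joint passes its speed limit or range.

## Robot

A 6-joint arm with a two-finger parallel gripper is mounted at the origin on a cart in front of the work surface, level with it; the furniture and walls round the work are solid. World frame = base frame: x ahead of the robot, y to its left, z up, the work surface at z = 0. Lengths are in mm, angles in rad, forces in N, time in s.
With the tool pointing down it reaches from about 350 to 975 mm from the base axis. Payload 7.1 kg.
Tool frame: the origin (TCP) lies between the finger pads; the fingertips stand 19 mm ahead of it and the grasp point (between the pads) is the TCP (ctrl.tcp_to_tips is the distance from the TCP to the fingertips, in mm); z points along the fingers, y is the line along which they close (so a half turn about z gives the same grasp; the last joint's range is limited). The gripper opens to 88 mm and grips with 3 to 60 N. Pads are 20 mm wide; open, the fingers measure 115 mm over their backs; the gripper's body (75 mm by 178 mm) begins 61 mm behind the grasp point.
Start: joints at [-1.235, 0.423, 1.63, -0, 1.089, -0.019], TCP at [217.143, -586.049, 212.775] pointing down, gripper open.
Joint ranges: [-3, 3], [-0.9, 2.11], [0.09, 2.58], [-1.31, 4.45], [0.11, 2.69], [-2.54, 2.54]. Speed limits (rad/s): [2.39, 2.39, 3.01, 3.14, 3.14, 3.14].

## Interface

Orientations are given as a rotation vector (axis times angle).
In Python, from workcell import status, optics, ctrl gives the robot as it stands. The module is installed in compiled form; this text tells all that it offers.
- The arm moves only by the shell command python3 -m inch 'ROWS'. ROWS is JSON, a list that holds one entry, the list of rows, each a list of 7 numbers: the shift along the tool's x, y, z in mm, then the turn, a rotation vector about the tool's x, y, z in rad, then the opening in per cent of the stroke, from 0 (shut) to 100 (fully open). A call has 1 to 20 rows; each row is the pose to reach, as a shift and turn from the pose commanded when the call began, along the tool's axes at that moment; what a row does not reach only later rows make up. A row lasts 1/10 s, in which the tool goes at most 50 mm and 8.59 degrees, less where a joint would pass 70% of its speed; a pose out of reach is approached as far as the arm can. A call with a gripper value outside its range is refused whole. The fingers move at their own pace and stop on an object; the grip force is fixed at half the most. Time passes only in rows, so rows that repeat a pose let the fingers close. It gives the time, the measured TCP pose, the force, the opening and the grip force at its end, in the units of the state.
- status.get_obs(): the state, without advancing time (a new reading comes with each control period).
- optics.get_image(name): name is "side" or "top"; returns a dict with "frame" (420x560x3 uint8, red, green, blue), "fx", "fy", "cx", "cy" (pixels), "k1" (the pictures are not rectified: a ray, as slopes to the right and down, at radius r is drawn at 1 + k1 r^2 times it, then the intrinsics apply), "rvec" (rotation vector, rad) and "tvec" (3), from world to camera coordinates, as OpenCV has them. Camera axes: x right, y down, z forward; pixel columns grow to the right and rows downward; lengths in mm; the calibration is good to about 2 mm. A picture is of the moment at which its call begins. There is no depth.
- ctrl.close_job(): hands the job in; it is judged then, once.
The state is a dict: "t": time; "qpos": joint angles; "qvel": joint speeds; "joint_torque": joint torques, N m; "ee_pos": TCP position; "orientation": TCP orientation; "ft_force": force on the tool from outside, world axes, zero at the start; "moment": the same for the moment, N m; "width": finger opening in mm; "grasp_force": force on a finger pad.
Only numpy, scipy, OpenCV 4.12 (cv2) and the standard library are available. Lean on these libraries where they do the work, as an engineer would, in place of code of your own. Each camera call takes 0.05 s, during which the arm holds its last target. There are 200 camera calls.

## Working session

There is one attempt and no reset: what is moved stays moved. The work goes in short steps, Python scripts to look and compute and a shell command to move; the robot and the scene stay as the last step left them, time stands still between calls to the robot, and variables do not carry over. Pictures are saved under pics/ and viewed, at most 10 in all, crops included, and the job is handed in when it is done.

```bash
mkdir -p pics; cat > h.py <<'E'
import numpy as np, cv2
from workcell import status, optics, ctrl
def grab(n,f):
    d=optics.get_image(n); cv2.imwrite(f'pics/{f}.png',d['frame'][:,:,::-1]); np.save(f'pics/{f}.npy',{k:v for k,v in d.items()},allow_pickle=True); return d
def load(f): return np.load(f'pics/{f}.npy',allow_pickle=True).item()
def KD(d): return np.array([[d['fx'],0,d['cx']],[0,d['fy'],d['cy']],[0,0,1.]]),np.array([d['k1'],0,0,0,0.])
def proj(d,P):
    K,D=KD(d); return cv2.projectPoints(np.array(P,float).reshape(-1,1,3),np.array(d['rvec'],float),np.array(d['tvec'],float),K,D)[0].reshape(-1,2)
def atz(d,uv,z):
    K,D=KD(d); n=cv2.undistortPoints(np.array(uv,float).reshape(-1,1,2),K,D).reshape(-1,2)
    R=cv2.Rodrigues(np.array(d['rvec'],float))[0]; c=-R.T@np.array(d['tvec'],float).ravel()
    r=np.c_[n,np.ones(len(n))]@R; z=np.broadcast_to(z,len(n)); return c+r*((z-c[2])/r[:,2])[:,None]
def crop(f,x0,y0,x1,y1,s,o):
    im=cv2.imread(f'pics/{f}.png')[y0:y1,x0:x1]; cv2.imwrite(f'pics/{o}.png',cv2.resize(im,None,fx=s,fy=s,interpolation=cv2.INTER_CUBIC))
E
python3 -c "
from h import *
for n in('top','side'):
    d=grab(n,n+'0'); R=cv2.Rodrigues(np.array(d['rvec'],float))[0]; print(n,-R.T@np.array(d['tvec']).ravel(),R[2],d['fx'],d['k1'])
a=cv2.imread('pics/top0.png');b=cv2.imread('pics/side0.png')
print(status.get_obs())
"
```

```text
top [ 369.63289873  148.04353263 1561.99320615] [ 0.10230177 -0.01344507 -0.99466255] 499.7121167424925 -0.038647021100946595
side [  329.74674317 -1128.59622023   685.18045311] [ 0.15472635  0.89750011 -0.412981  ] 477.20986459051375 0.02999382742640855
{'t': 0.1, 'qpos': array([-1.23502075e+00,  4.23746115e-01,  1.63060711e+00, -2.35033585e-05,
        1.08860760e+00, -1.90076111e-02]), 'qvel': array([ 1.60313823e-03, -3.23490833e-03, -1.80048345e-03,  2.97557597e-04,
       -6.47204313e-04, -5.07911497e-05]), 'joint_torque': array([ 2.34262870e-04, -5.45610809e+01, -2.74326718e+01,  6.45875372e-02,
        1.88276125e-02, -4.12520569e-05]), 'ee_pos': array([ 216.95994174, -585.58293183,  212.09341378]), 'orientation': array([-3.09096301e+00, -5.54152971e-01,  3.71094115e-04]), 'ft_force': array([0.50502225, 0.08595068, 0.04244482]), 'moment': array([ 0.03484832, -0.03713634,  0.03770984]), 'grasp_force': 0.0, 'width': 87.98900053735962}
```

View pics/top0.png

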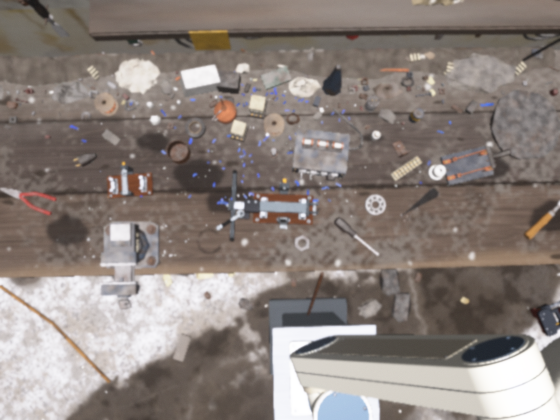

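View pics/side0.png

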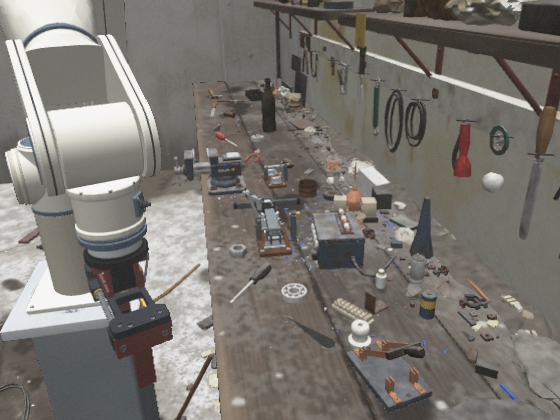

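The cradle candidates in the top view are the one with the leg at (283,207), the small copy at (130,184) and the grey board at (467,165). By the description it is (283,207), which carries the leg with a cross foot at (234,205). In the side view it is at (272,225). I'll check it in one close crop of both views.

```bash
python3 -c "
from h import *
a=cv2.imread('pics/top0.png')[160:250,200:335];b=cv2.imread('pics/side0.png')[180:265,215:315]
r=lambda i,s:cv2.resize(i,None,fx=s,fy=s,interpolation=cv2.INTER_CUBIC)
a=r(a,5.9)[:, :796]; cv2.imwrite('pics/c1.png',a); cv2.imwrite('pics/c2.png',r(b,7))
d=load('top0'); print(atz(d,[(283,207),(234,205),(303,243),(345,225),(378,253),(376,205)],[60,66,0,10,10,10]))
"
```

```text
[[ 512.51768911  117.40251696   60.        ]
 [ 521.39434367  264.67674096   66.        ]
 [ 403.99606639   56.60352332    0.        ]
 [ 456.47981858  -75.34372223   10.        ]
 [ 367.07228627 -174.83105732   10.        ]
 [ 516.8003954  -175.07948194   10.        ]]
```

View pics/c1.png

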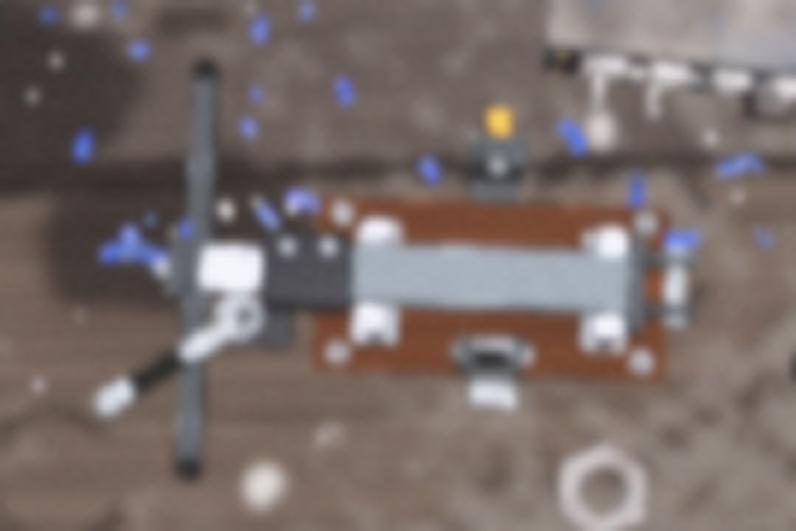

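View pics/c2.png

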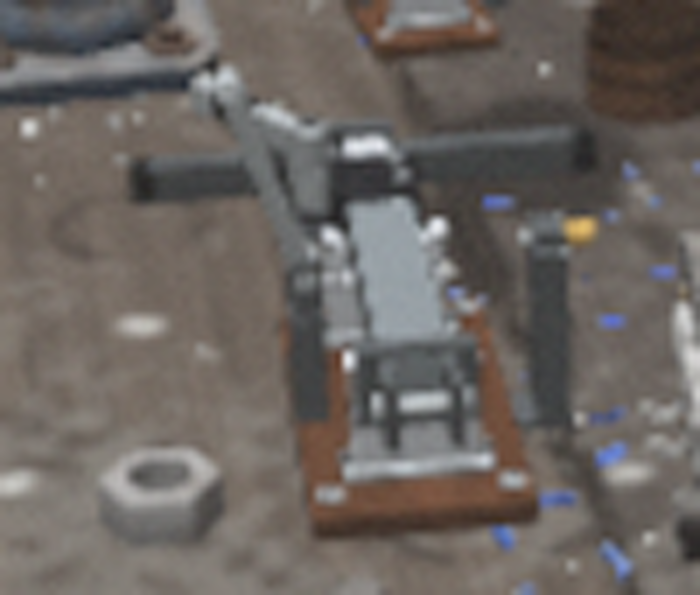

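The crops show the larger cradle, with its board corners in c1 at (322,200), (668,207), (664,380) and (315,368). The foot ends are at (205,70) and (188,468). The lever is open with its tip near (113,400), and the keeper leans back at (493,380). Next I fit the pose.

```bash
cat >> h.py <<'E'
def W(p,P): # cradle->world
    c,s=np.cos(p[2]),np.sin(p[2]); P=np.array(P,float).reshape(-1,3)
    return np.c_[p[0]+c*P[:,0]-s*P[:,1],p[1]+s*P[:,0]+c*P[:,1],P[:,2]]
E
cat > fit.py <<'E'
from h import *
from scipy.optimize import least_squares
t,s=load('top0'),load('side0')
un=lambda q,sc,o:(np.array(q,float)+.5)/sc-.5+o
A=[(46,93,14),(46,-93,14),(-46,-93,14),(-46,93,14),(108,152,66),(-108,152,66)]
a=un([(322,200),(668,207),(664,380),(315,368),(205,62),(188,478)],5.9,(200,160))
B=[(-46,-93,0),(46,-93,0),(-46,-93,14),(46,-93,14),(108,146,46),(-108,146,46)]
b=un([(315,537),(533,518),(312,512),(535,492),(590,168),(133,200)],7,(215,180))
ft=lambda p:(proj(t,W(p,A))-a).ravel(); fs=lambda p:(proj(s,W(p,B))-b).ravel()
for f in(ft,fs,lambda p:np.r_[ft(p),fs(p)]):
    r=least_squares(f,[512,117,0],x_scale=[10,10,.05]); print(r.x,np.round(r.fun.reshape(-1,2),1).tolist())
p=r.x; np.save('p.npy',p)
un2=un([(113,398)],5.9,(200,160)); tip=atz(t,un2,88)[0]; print('tip',tip)
piv=W(p,[(-26,124,81)])[0]; v=tip-piv; print('piv',piv,np.hypot(*v[:2]),'open',np.arctan2(-v[0],v[1])-p[2]) 
ring=atz(t,un([(493,395)],5.9,(200,160)),166)[0]; print('keeper tip',ring)
for n,P in dict(hinge=(-39,0,81),ktip=(-39+92*np.cos(1.95),0,81+92*np.sin(1.95)),rib=(35,0,86),foot=(0,152,56),footL=(-96,152,56),post=(64,0,92)).items(): print(n,W(p,[P])[0].round(1), proj(t,W(p,[P])).round(1), proj(s,W(p,[P])).round(1))
E
python3 fit.py
```

```text
[ 5.12481261e+02  1.16390406e+02 -5.50566718e-02] [[-0.5, -0.7], [0.5, 0.0], [0.4, 0.1], [-0.3, 0.3], [-0.0, -0.3], [-0.1, 0.6]]
[ 5.15218941e+02  1.24825020e+02 -5.73075334e-02] [[-0.5, 0.2], [0.6, 0.2], [-0.3, -0.5], [0.2, -0.4], [0.5, -0.0], [-0.5, 0.3]]
[ 5.13495292e+02  1.18047573e+02 -5.39615375e-02] [[-1.0, -1.0], [-0.1, -0.3], [-0.1, -0.2], [-0.9, -0.0], [-0.6, -0.6], [-0.6, 0.3], [-0.7, 1.5], [0.6, 1.4], [-0.5, 0.8], [0.2, 0.8], [0.2, 0.8], [-0.9, 1.3]]
tip [454.88180245 308.93442796  88.        ]
piv [494.22112101 243.26940145  81.        ] 76.54722523671 open 0.5937122994474843
keeper tip [447.58392084 120.52928308 166.        ]
hinge [474.6 120.2  81. ] [[282.5 219.1]] [[257.3 217.5]]
ktip [440.5 122.  166.5] [[282.7 229.1]] [[244.  191.3]]
rib [548.4 116.2  86. ] [[283.3 194.1]] [[282.4 214. ]]
foot [521.7 269.8  56. ] [[232.6 205.3]] [[265.8 203.3]]
footL [425.8 275.   56. ] [[231.3 237. ]] [[236.1 205.6]]
post [577.4 114.6  92. ] [[283.6 184.2]] [[292.2 211.4]]
```

```bash
cat > go.py <<'E'
import sys; from h import *
from scipy.spatial.transform import Rotation as Rn
# args: x,y,z in cradle frame ... ; prints tool-frame shift + turn to align tool y with cradle +-y, pointing down
p=np.load('p.npy'); o=status.get_obs(); R=Rn.from_rotvec(o['orientation'])
c=W([0,0,p[2]],[(1,0,0),(0,1,0)])
best=min((Rn.from_matrix(np.c_[s*c[0],-s*c[1],(0,0,-1)]) for s in(1,-1)),key=lambda T:(R.inv()*T).magnitude())
pos=np.array(o['ee_pos']); inv=np.linalg.inv(np.c_[c.T[:2],p[:2]-0*p[:2]][:, :2])
print('t',o['t'],'cradle TCP',np.r_[inv@(pos[:2]-p[:2]),pos[2]].round(1),'F',np.round(o['ft_force'],1),'w',round(o['width'],1),'g',round(o['grasp_force'],1),'q6',round(o['qpos'][5],2))
print('turn',(R.inv()*best).as_rotvec().round(3))
for a in sys.argv[1:]:
    w=W(p,[[float(v) for v in a.split(',')]])[0]; print(a,w.round(0),R.inv().apply(w-pos).round(1))
E
python3 go.py 0,-300,213 -100,0,213 -100,0,150
```

```text
t 0.1 cradle TCP [-258.2 -718.6  212.1] F [0.5 0.1 0. ] w 88.0 g 0.0 q6 -0.02
turn [-0.001  0.     0.409]
0,-300,213 [ 497. -182.  213.] [ 403.3 -281.5   -0.5]
-100,0,213 [414. 123. 213.] [ 4.307e+02 -5.965e+02 -1.000e-01]
-100,0,150 [414. 123. 150.] [ 430.7 -596.5   62.9]
```

```bash
python3 -m inch '[[[403,-282,-10,0,0,0.2,50],[403,-282,-10,0,0,0.409,0],[403,-282,-10,0,0,0.409,0],[403,-282,-10,0,0,0.409,0],[403,-282,-10,0,0,0.409,0],[403,-282,-10,0,0,0.409,0],[403,-282,-10,0,0,0.409,0],[403,-282,-10,0,0,0.409,0],[403,-282,-10,0,0,0.409,0],[403,-282,-10,0,0,0.409,0],[425,-590,-10,0,0,0.409,0],[425,-590,-10,0,0,0.409,0],[425,-590,-10,0,0,0.409,0],[425,-590,-10,0,0,0.409,0],[425,-590,-10,0,0,0.409,0],[425,-590,-10,0,0,0.409,0],[425,-590,-10,0,0,0.409,0],[425,-590,-10,0,0,0.409,0]]]' | tail -c 600; python3 go.py -110,0,150 -60,0,150 -20,0,150 10,0,150
```

```text
t: 1.9
ee_pos: [410.2, 116.0, 222.7]
orientation: [3.14, -0.079, -0.0]
ft_force: [0.3, -0.8, 0.6]
width: -0.0
grasp_force: 0.0
t 1.9 cradle TCP [-103.1   -7.6  222.7] F [ 0.3 -0.8  0.6] w -0.0 g 0.0 q6 1.87
turn [0.    0.    0.004]
-110,0,150 [404. 124. 150.] [-6.9 -7.7 72.7]
-60,0,150 [454. 121. 150.] [43.1 -7.5 72.7]
-20,0,150 [494. 119. 150.] [83.1 -7.4 72.7]
10,0,150 [523. 118. 150.] [113.1  -7.2  72.7]
```

```bash
python3 -m inch '[[[-7,-7,40,0,0,0,0],[-7,-7,72,0,0,0,0],[-7,-7,72,0,0,0,0],[4,-7,72,0,0,0,0],[14,-7,72,0,0,0,0],[24,-7,72,0,0,0,0],[34,-7,72,0,0,0,0],[44,-7,72,0,0,0,0],[54,-7,72,0,0,0,0],[62,-7,72,0,0,0,0],[70,-7,72,0,0,0,0],[78,-7,72,0,0,0,0],[86,-7,72,0,0,0,0],[94,-7,72,0,0,0,0],[102,-7,72,0,0,0,0],[102,-7,72,0,0,0,0]]]'; python3 go.py -35,0,180 35,0,180;python3 -c "
from h import *
grab('side','s1');grab('top','t1')
a=cv2.imread('pics/s1.png')[150:270,200:340]; b=cv2.imread('pics/t1.png')[150:250,200:340]
cv2.imwrite('pics/k1.png',np.vstack([cv2.resize(i,None,fx=s,fy=s,interpolation=cv2.INTER_CUBIC) for i,s in((a,2.7),(b,2.7))]))"
```

```text
t: 3.5
ee_pos: [514.2, 116.3, 150.9]
orientation: [-3.14, 0.086, -0.002]
ft_force: [0.1, 0.5, 0.1]
width: 0.4
grasp_force: 0.0
t 3.5 cradle TCP [  0.8  -1.7 150.9] F [0.1 0.5 0.1] w 0.4 g 0.0 q6 1.83
turn [-0.    -0.001 -0.   ]
-35,0,180 [479. 120. 180.] [-35.8  -1.7 -29.1]
35,0,180 [548. 116. 180.] [ 34.2  -1.7 -29.1]
```

View pics/k1.png

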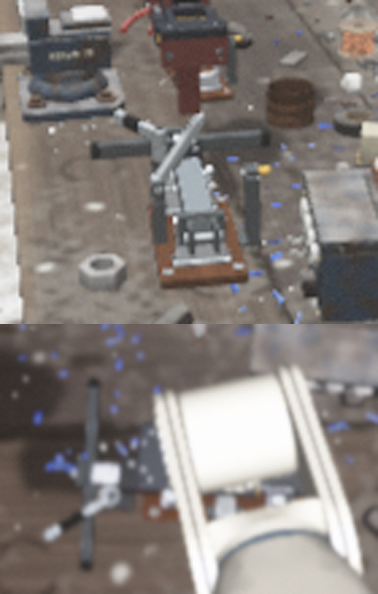

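The bar is past upright at about 0.8 rad, with its tip near (200,118) in the crop, and it is sinking. I'll lift, move over the ribbed end and wait for it to settle.

```bash
python3 -m inch '[[[0,-2,-40,0,0,0,0],[34,-2,-40,0,0,0,0],[34,-2,-40,0,0,0,0],[34,-2,-40,0,0,0,0],[34,-2,-40,0,0,0,0],[34,-2,-40,0,0,0,0],[34,-2,-40,0,0,0,0],[34,-2,-40,0,0,0,0],[34,-2,-40,0,0,0,0],[34,-2,-40,0,0,0,0],[34,-2,-40,0,0,0,0],[34,-2,-40,0,0,0,0],[34,-2,-40,0,0,0,0],[34,-2,-40,0,0,0,0],[34,-2,-40,0,0,0,0],[34,-2,-20,0,0,0,0],[34,-2,0,0,0,0,0],[34,-2,10,0,0,0,0],[34,-2,20,0,0,0,0],[34,-2,28,0,0,0,0]]]'; python3 go.py 35,0,113 35,0,105;python3 -c "
from h import *
grab('side','s2')
a=cv2.imread('pics/s2.png')[170:260,220:310]
cv2.imwrite('pics/k2.png',cv2.resize(a,None,fx=6,fy=6,interpolation=cv2.INTER_CUBIC))"
```

```text
t: 5.6
ee_pos: [547.2, 116.5, 122.4]
orientation: [-3.14, 0.085, -0.0]
ft_force: [-1.0, 0.3, 0.6]
width: 0.5
grasp_force: 0.0
t 5.6 cradle TCP [ 33.7   0.3 122.4] F [-1.   0.3  0.6] w 0.5 g 0.0 q6 1.81
turn [-0. -0. -0.]
35,0,113 [548. 116. 113.] [1.3 0.3 9.4]
35,0,105 [548. 116. 105.] [ 1.3  0.3 17.4]
```

View pics/k2.png

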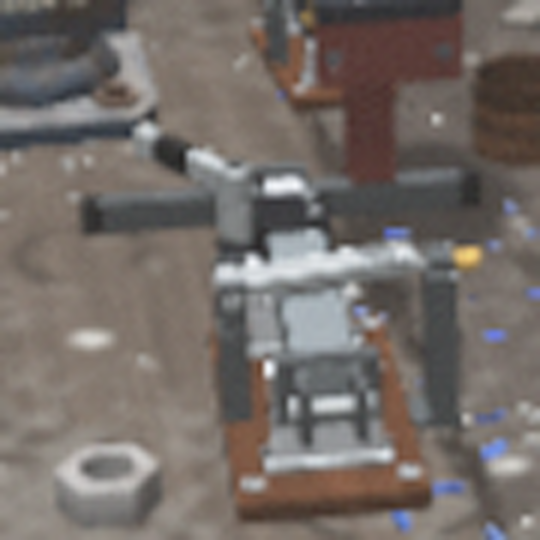

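```bash
python3 -c "
from h import *
p=np.load('p.npy'); d=load('s2'); o=status.get_obs()
T=np.array(o['ee_pos']); print([((proj(d,T+[0,0,dz])-(220,170))*6).round(0).tolist() for dz in(-19,0,61)])
P=[(-39,0,81),(53,0,86),(35,0,93),(64,0,92),(0,118,60),(108,152,66),(-108,152,66)]
print(((proj(d,W(p,P))-(220,170))*6).round(0).tolist())
o0=load('side0'); print(proj(o0,[216.96,-585.6,212-19]))
"
```

```text
[[[370.0, 234.0]], [[369.0, 198.0]], [[366.0, 81.0]]]
[[224.0, 285.0], [411.0, 261.0], [374.0, 251.0], [433.0, 248.0], [281.0, 219.0], [472.0, 168.0], [73.0, 198.0]]
[[140.31931017 377.54519718]]
```

```bash
python3 -c "
from h import *
a=cv2.imread('pics/s2.png')[90:240,200:340]
cv2.imwrite('pics/k3.png',cv2.resize(a,None,fx=4,fy=4,interpolation=cv2.INTER_CUBIC))"
```

```text
(no output)
```

View pics/k3.png

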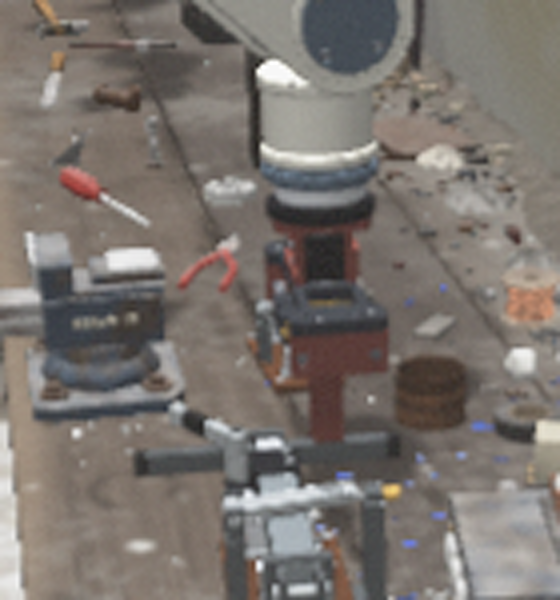

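```bash
python3 -c "
from h import *
a=cv2.imread('pics/side0.png').astype(int);b=cv2.imread('pics/s2.png').astype(int);c=cv2.imread('pics/s1.png').astype(int)
D=abs(a-b).max(2)
for r in range(190,222): print(r,(r-170)*6,' '.join('%3d'%v for v in D[r,272:296]))
"
```

```text
190 120   9   8  13  15  15  18  48  43  46  42  45  40  37  27   6  11   9  14  17  12  18  17  11  13
191 126  10   9   9  15  16  14  37  42  42  40  45  43  41  18   5  10  11  10  16  13  12  13  13  11
192 132  13  11   8  16  12  21  43  43  36  43  51  45  41  26   7  10  15   9  14  13  17  11  11  13
193 138  14   8  10  14  12  17  40  39  34  38  44  43  41  31   5  10  11  11   8  11  12  11  11  10
194 144   9  13  10   9  11  15  37  36  35  33  40  36  36  19   4   8  10   9  10   7  12   7   8  11
195 150  12  12  10  13   8  14  28  31  32  28  27  28  25  11  11   9   3   9  11   7   6   8  13  13
196 156  13  10   9   9  10   6  26  30  25  26  23  17  16  16  11   4   8  11  10   7   8  10   8  12
197 162  13  11   9   7   7   7  21  18  19  12  11  17  13  21   8  11   8  11  10  10   8   7   9   5
198 168  12  11   8   7   6  12  13  12  16  14  16  17  19  13   7   7  15  14  13  10  12  12  13  13
199 174  13  15  14  13  12   5  27  34  45  37  44  43  47  33   7   9  12  16  10  12  10  15  13   9
200 180  13  11  15  12  13  10  17  34  39  28  22  27  20 
[... 1527 characters left out ...]
  12  35  59  57  67  69  58  60  50  41  24  21  14  13  14  12  13  13  19
216 276  35  44  42  44  23  16  27  47  41  46  37  32  29  30  20  13  12  14  10  12   9  12  10  14
217 282  40  51  63  73  36   1  21  25  21  19   8   3  10   7  13  10  12  11   8  11  15   8  10   8
218 288  51  37  19   8   3  20  23  19  13  13   5  11   9   6  13  11   7  10   6   7  10  12  10   9
219 294   7   2  17  18  19  16  15  16  14  12   7   9  13   9   6   8  15  12  10  11   6   9  10   9
220 300  21  23  19  21  17  19  12  11  12  10  10   7  14   9   8  10  14  14  12  10   9   9  11   8
221 306  18  24  19  23  20  16  14  19  19   8  12   8   9  12  10   7  16  13  11   6  12   9  10  11
```

The bar rests on its ball. In the side view the fingertip shows at row 200 against a predicted 209, so it may be about 25 mm higher than reported. I'll feel downward by force.

```bash
python3 -c "
from workcell import ctrl; print(ctrl.tcp_to_tips)"; python3 -m inch '[[[1,0,3,0,0,0,0],[1,0,6,0,0,0,0],[1,0,8,0,0,0,0],[1,0,8,0,0,0,0]]]';python3 -c "
from h import *
d=grab('side','s3')
a=cv2.imread('pics/side0.png').astype(int);b=cv2.imread('pics/s3.png').astype(int);c=cv2.imread('pics/s2.png').astype(int)
D=abs(a-b).max(2);E=abs(c-b).max(2)
for r in range(194,214): print(r,' '.join('%3d'%v for v in D[r,275:289]),'|',' '.join('%3d'%v for v in E[r,275:289]))
"
```

```text
19.0
t: 6.05
ee_pos: [548.0, 116.4, 114.8]
orientation: [-3.14, 0.085, -0.0]
ft_force: [-0.6, -0.1, 0.7]
width: 0.4
grasp_force: 0.0
194  12  13   5  31  38  32  35  34  37  36  29   4   8   6 |   4   2  11   6   5   3   4   6   6   4  10   4   2   5
195  13  11   4  25  35  33  29  31  23  27  13  11   7   3 |   1   3  10   3   4   2   2   4   5   6   3   1   2   1
196   2  11   3  22  27  24  28  24  17  16  14  13   7   9 |   7   3   5   6   3   2   4   4   2   1  11   2   3   1
197   6   8   5  15  22  21  14  12  15  11  17  13   8   8 |   2   1   6   6   5   5   5   3   2   3   5   5   3   2
198  11   7  15  10  12  11  15  17  13  23  20   8  13  13 |   4   2   6   4   2   6   4   5   4   5   9   1   7   2
199  13  10   7  35  41  38  40  45  44  43  47   5  12  15 |   2   2   3   9   7   7   4   4   1   5  14   4   4   3
200  10  14  10  39  42  44  39  33  34  39  33  11  13  10 |   3   3  19  22   8   7  11  11  15  19  12   5   1   2
201   9  10   6  19  24  26  21  22  25  21  25  15  11   9 |   1   1   8  21  20  18  21  19  18  24  18  11   2   2
202  10  10   6  13  23
[... 692 characters left out ...]
  11  12   7   8   9   9   7  10  16  20  20  20  12 |   1   2   3   2   2   3   3   2   2   3   2   1   2   2
209   7   7  11   9   8   6   6  11   7  16  16  21  17  12 |   5   3   2   2   2   4   2   4   4   1   1   4   2   3
210   9   9  10  13   8  17  36  47  47  67  99  90  87  51 |   1   2   3   3   3   7   2   3   2   3   2   1   2   2
211  14   7   2  38  80  86  84  94  95  98 105 130 133 100 |   3   2   2   2   3   2   1   1   1   2   4   1   1   4
212  66  11  10  39 125 132 116 117 133 123 110 137 124 129 |   3   1   2   2   3   2   3   5   5   3   3   1   2   3
213  26  28  30  79 145 155 141 114 115 104  80  86  64  73 |   1   1   1   1   2   2   2   3   2   3   2   1   4   4
```

```bash
python3 -m inch '[[[0,0,2,0,0,0,0],[0,0,4,0,0,0,0],[0,0,4,0,0,0,0]]]'; python3 -m inch '[[[0,0,2,0,0,0,0],[0,0,4,0,0,0,0],[0,0,4,0,0,0,0]]]'
```

```text
t: 6.4
ee_pos: [547.8, 116.4, 110.5]
orientation: [3.14, -0.085, -0.001]
ft_force: [-0.2, 0.0, 0.2]
width: 0.5
grasp_force: 0.0
t: 6.7
ee_pos: [547.8, 116.4, 106.4]
orientation: [3.14, -0.085, -0.001]
ft_force: [0.9, 0.9, 0.9]
width: 0.4
grasp_force: 0.0
```

```bash
python3 -m inch '[[[0,0,2,0,0,0,0],[0,0,4,0,0,0,0],[0,0,4,0,0,0,0]]]'; python3 -m inch '[[[0,0,1,0,0,0,0],[0,0,2,0,0,0,0],[0,0,3,0,0,0,0],[0,0,3,0,0,0,0]]]';python3 -c "
from h import *
d=grab('side','s4');d=grab('top','t4')
a=cv2.imread('pics/s4.png')[165:255,215:315];b=cv2.imread('pics/t4.png')[150:240,210:310]
cv2.imwrite('pics/k4.png',np.vstack([cv2.resize(i,None,fx=3.3,fy=3.3,interpolation=cv2.INTER_CUBIC) for i in (a,b)]))
a=cv2.imread('pics/side0.png').astype(int);b=cv2.imread('pics/s4.png').astype(int);c=cv2.imread('pics/s2.png').astype(int)
D=abs(a-b).max(2);E=abs(c-b).max(2)
for r in range(198,218): print(r,' '.join('%3d'%v for v in D[r,275:289]),'|',' '.join('%3d'%v for v in E[r,275:289]))
"
```

```text
t: 7.0
ee_pos: [547.8, 116.4, 102.5]
orientation: [3.14, -0.085, -0.001]
ft_force: [-0.2, 0.3, 0.6]
width: 0.4
grasp_force: 0.0
t: 7.4
ee_pos: [547.9, 116.4, 99.7]
orientation: [3.14, -0.085, -0.0]
ft_force: [-0.4, -0.3, 0.1]
width: 0.6
grasp_force: 0.0
198   9   9  20  11  12  16  13  19  13  26  23   9   7  14 |   3   4  10   2   5  11   5   6   4   9  10   3   1   1
199  10  12   8  32  36  42  39  44  44  48  48   7  12  14 |   4   2   4   6   6   3   7   5   5   5  15   7   4   3
200  13  14   7  40  48  48  38  34  39  37  37  10  13  11 |   1   3  16  23  14  10  10  12  12  17  16   4   1   1
201   9   8   7  21  25  27  23  16  16  18  18   6  12   9 |   0   3  14  23  21  19  23  20  23  24  19  13   3   3
202   8  11  10  19  21  17  17  18  17  17  24  11   8  13 |   2   2   8  15  20  24  20  25  20  24  19   7   4   3
203   4   2  13  20  18  20  22  20  19  23  18  15   3   5 |   5   2   5  16  19  22  18  18  22  17  16   8   4   3
204  13   7  14  24  18  21  24  25  24  21  23  25  17   8 |   4   3   5  16  21  22  19  17  22  18  21  21  11   2
205  10   8  13  20 
[... 813 characters left out ...]
  10   9  39 125 127 116 112 129 122 108 137 126 128 |   3   1   2   2   4   4   2   2   2   1   2   1   1   2
213  24  28  30  81 143 156 139 117 116 102  82  89  64  74 |   3   1   1   2   1   2   3   0   1   1   2   2   3   3
214  42  58  71  87 109 104 106  93  78  73  55  37  25  29 |   1   1   1   4   5   2   4   2   0   2   4   3   1   5
215  31  25  12  33  57  58  67  65  58  61  49  38  25  22 |   1   2   1   2   2   1   3   5   3   2   2   3   1   2
216  43  23  17  27  51  43  48  41  31  34  33  21  15  11 |   2   0   4   2   4   4   2   4   2   5   3   1   3   2
217  77  33   3  19  29  25  16  12   5  11  10  11   9  14 |   4   3   2   3   4   4   3   6   3   2   3   3   5   2
```

View pics/k4.png

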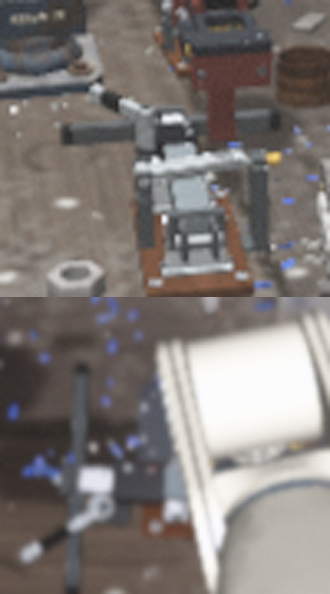

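```bash
python3 -m inch '[[[0,0,2,0,0,0,0],[0,0,4,0,0,0,0],[0,0,5,0,0,0,0],[0,0,5,0,0,0,0]]]'; python3 -m inch '[[[0,0,1,0,0,0,0],[0,0,2,0,0,0,0],[0,0,3,0,0,0,0],[0,0,3,0,0,0,0]]]'; python3 -c "
from h import *
d=grab('side','s5')
a=cv2.imread('pics/side0.png').astype(int);b=cv2.imread('pics/s5.png').astype(int);c=cv2.imread('pics/s2.png').astype(int)
D=abs(a-b).max(2);E=abs(c-b).max(2)
for r in range(203,219): print(r,' '.join('%3d'%v for v in E[r,272:300]))
"
```

```text
t: 7.9
ee_pos: [547.8, 116.4, 94.5]
orientation: [3.14, -0.085, -0.001]
ft_force: [-0.3, -0.8, -0.4]
width: 0.6
grasp_force: 0.0
t: 8.3
ee_pos: [547.9, 116.4, 91.6]
orientation: [3.14, -0.085, -0.0]
ft_force: [0.4, 0.1, -0.9]
width: 0.4
grasp_force: 0.0
203   3   2   1   2   4   5  18  20  23  20  20  18  21  17   9   5   4   2   3   2   1   2   2   2   3   4   4   5
204   1   3   4   4   4   7  15  20  20  21  18  21  20  19   8   6   2   2   2   3   1   4   4   4   2   4   1   4
205   5   3   8   3   4   4   9  16  16  17  15  15  18  19   9   1   3   1   1   4   2   3   2   5   4   1   2   2
206   4   4   2   2   3   3   9  18  23  16  16  13  15  16   7   3   3   1   4   3   2   2   3   5   1   4   1   2
207   8   7   3   2   2   5  11  15  17  14  13  18  19  15   5   5   2   2   4   4   6   5   2   1   6   4   2   4
208   2   2   1   4   4   7  10  13  14  13  18  15 120 136  27   0   4   4   4   3   3   1   2   5   1   3   2   3
209   3   2   2   3   2   5  13  14  15  12  10  21  99 106  23   4   0   1   5   1   1   5   2   2   1   2   4   2
210   4   1   4   1   3   3   9   
[... 309 characters left out ...]
   1
213   1   1   1   1   1   2   0   2   1   4   1   1   3   3   3   2   1   1   5   2   4   1   2   2   1   1   2   0
214   4   1   1   1   2   1   2   4   2   3   2   3   1   3   4   2   3   3   2   7   2   5   1   1   3   3   2   1
215   1   2   2   1   2   2   1   5   3   2   5   3   2   3   3   1   3   2   5   2   1   3   1   3   2   4   6   2
216   4   2   2   4   1   5   1   3   4   2   3   2   4   3   2   1   2   2   5   3   1   4   1   1   1   4   2   2
217   4   3   1   2   1   3   2   1   1   1   6   2   1   6   6   5   3   1   0   2   3   2   2   4   4   3   3   2
218   4   1   4   5   3   1   2   2   1   3   1   3   4   5   2   2   2   2   3   2   2   4   4   1   3   2   1   1
```

```bash
python3 -m inch '[[[0,0,1,0,0,0,0],[0,0,2,0,0,0,0],[0,0,3,0,0,0,0],[0,0,3,0,0,0,0]]]'; python3 -m inch '[[[0,0,1,0,0,0,0],[0,0,2,0,0,0,0],[0,0,3,0,0,0,0],[0,0,3,0,0,0,0]]]'; python3 -c "
from h import *
d=grab('side','s6')
b=cv2.imread('pics/s6.png').astype(int);c=cv2.imread('pics/s2.png').astype(int)
E=abs(c-b).max(2)
for r in range(206,219): print(r,' '.join('%3d'%v for v in E[r,272:300]))
"
```

```text
t: 8.75
ee_pos: [547.9, 116.4, 88.6]
orientation: [3.14, -0.085, -0.0]
ft_force: [0.7, -0.3, -0.1]
width: 0.2
grasp_force: 0.0
t: 9.15
ee_pos: [547.9, 116.4, 85.6]
orientation: [3.14, -0.085, -0.0]
ft_force: [0.1, 0.1, 0.5]
width: 0.4
grasp_force: 0.0
206   2   3   4   3   2   2  10  15  20  14  15  16  17  12   8   3   3   3   3   3   1   2   3   2   2   4   4   1
207   4   8   4   2   2   4  11  14  17  16  16  22  21  17   6   7   1   3   2   1   3   4   3   4   2   4   3   1
208   1   2   6   2   3   5  12  11  13  18  20  14 121 137  28   0   2   3   4   4   3   2   1   1   2   6   4   1
209   2   3   5   6   4   2  16  13  13  11  13  22 101 108  24   2   3   4   2   2   2   6   3   2   2   1   2   3
210   4   4   2   3   2   4  12  13  17  41  49  50  84 121  61   9   2   1   3   5   3   2   1   1   3   1   0   2
211   1   2   1   3   1   2  23  59  92  95  95  91 111 108  56  12   2   2   5   4   1   2   1   2   1   2   2   1
212   3   0   2   4   1   3  22  34  26  28  27  25  28  23  10   8   1   2   1   2   2   1   2   2   1   1   1   3
213   2   1   0   2   1   1   8   3   3   2   1   2   3   3   1   1   4   1   2   2   3   4   1   4   3   1   2   3
214   2   3   1   1   1   1   3   1   3   4   5   2   3   3   1   2   2   2   3   3   5   2   2   3   3   3   2   3
215   2   2   1   1   1   1   3   4   1   3   3   3   2   2   1   1   2   2   3   2   2   3   1   1   1   1   3   1
216   4   3   3   2   1   3   2   4   3   3   2   2   5   2   2   1   2   2   4   2   1   2   1   1   1   3   5   4
217   2   2   0   1   1   1   1   1   4   3   6   6   4   3   2   6   4   1   5   4   2   3   3   3   6   3   1   1
218   3   1   2   2   2   2   2   3   1   1   3   2   5   0   3   1   5   3   4   4   3   8   1   3   1   1   1   2
```

The finger now covers the bar's top edge, so it is above the bar and the reported z reads about 27 mm low. I'll keep going down in small steps.

```bash
for i in 1 2; do python3 -m inch '[[[0,0,1,0,0,0,0],[0,0,2,0,0,0,0],[0,0,2,0,0,0,0]]]' | grep -E 'ee_pos|ft_f'; done
```

```text
ee_pos: [548.1, 116.4, 83.8]
ft_force: [-0.6, -0.1, 0.7]
ee_pos: [548.3, 116.4, 81.8]
ft_force: [1.1, -0.3, 1.0]
```

```bash
for i in 1 2; do python3 -m inch '[[[0,0,1,0,0,0,0],[0,0,2,0,0,0,0],[0,0,2,0,0,0,0]]]' | grep -E 'ee_pos|ft_f'; done
```

```text
ee_pos: [547.8, 116.4, 79.5]
ft_force: [0.6, 0.5, -0.6]
ee_pos: [547.4, 116.3, 77.3]
ft_force: [-0.5, -0.1, 0.2]
```

```bash
python3 -c "
from h import *
d=grab('side','s7')
a=cv2.imread('pics/s7.png')[185:240,245:315];b=cv2.imread('pics/s2.png')[185:240,245:315]
cv2.imwrite('pics/k5.png',np.hstack([cv2.resize(i,None,fx=5.6,fy=5.6,interpolation=cv2.INTER_CUBIC) for i in (b,a)]))
p=np.load('p.npy')
print(((proj(d,W(p,[(53,0,81),(53,0,86),(53,0,95),(35,0,86)]))-(245,185))*5.6+(392,0)).round())
"
```

```text
[[636. 168.]
 [636. 160.]
 [635. 144.]
 [602. 162.]]
```

View pics/k5.png

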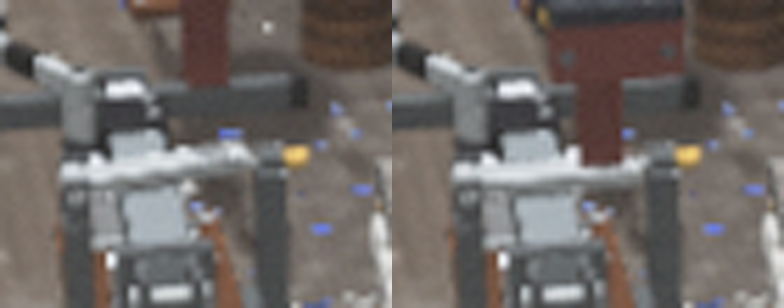

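The bar is now level: its end fell from about row 152 to 170 in the crop, and the predicted shut position is 160–168. I'll press a little more to confirm it is home and to calibrate the tip height.

```bash
for i in 1 2; do python3 -m inch '[[[0,0,1,0,0,0,0],[0,0,1,0,0,0,0]]]' | grep -E 'ee_pos|ft_f'; done
```

```text
ee_pos: [547.7, 116.4, 76.5]
ft_force: [0.4, 1.4, 0.1]
ee_pos: [547.9, 116.4, 76.2]
ft_force: [-2.4, 0.1, 5.2]
```

```bash
python3 -m inch '[[[0,0,1,0,0,0,0],[0,0,1,0,0,0,0],[0,0,1,0,0,0,0]]]' | grep -E 'ee_pos|ft_f';  python3 -c "
from h import *
t=[]
for i in range(3): t.append(status.get_obs()['ft_force'].round(1))
print(t)"
```

```text
ee_pos: [548.0, 116.4, 75.9]
ft_force: [-4.5, 0.5, 12.4]
[array([-4.5,  0.5, 12.4]), array([-4.5,  0.5, 12.4]), array([-4.5,  0.5, 12.4])]
```

```bash
python3 -c "
from h import *
from scipy.spatial.transform import Rotation as Rn
d=load('side0'); R=Rn.from_rotvec([-3.09096301,-.554152971,.000371]).as_matrix(); T=np.array([216.96,-585.58,212.1])
print(R.round(2).tolist())
for s in(-1,1):
  for h in (0,-29): print(s,h,[proj(d,T+R@np.array([x,s*y,19+h])).round(0).tolist() for x in(-10,10) for y in(44,57)])
im=d['frame'].astype(int); m=(im[:,:,0]-im[:,:,1]>25)&(im[:,:,0]<140)
for r in range(286,400,4): print(r,''.join('#' if v else '.' for v in m[r,85:185]))
"; python3 -m inch '[[[0,0,-10,0,0,0,0],[0,0,-40,0,0,0,0],[0,0,-70,0,0,0,0],[0,0,-70,0,0,0,0]]]'
```

```text
[[0.94, 0.35, -0.0], [0.35, -0.94, 0.0], [0.0, -0.0, -1.0]]
-1 0 [[[125.0, 361.0]], [[123.0, 356.0]], [[139.0, 356.0]], [[136.0, 351.0]]]
-1 -29 [[[122.0, 346.0]], [[120.0, 341.0]], [[136.0, 341.0]], [[134.0, 336.0]]]
1 0 [[[142.0, 402.0]], [[145.0, 408.0]], [[157.0, 395.0]], [[160.0, 402.0]]]
1 -29 [[[139.0, 385.0]], [[142.0, 391.0]], [[154.0, 379.0]], [[157.0, 385.0]]]
286 ...................#..#.............................................................................
290 ....................##..#...........................................................#...............
294 ...............................................................................#....................
298 .........................................................................#..........................
302 ....................................................................................................
306 ....................................................................................................
310 ............................................................................................
[... 1750 characters left out ...]
#............#.............................
382 ................................................................#.#.................................
386 ....................................................................................................
390 ....................................................................................................
394 ....................................................................................................
398 ....................................................................................................
t: 11.55
ee_pos: [550.7, 117.0, 148.8]
orientation: [-3.139, 0.085, -0.011]
ft_force: [0.8, -0.8, -0.4]
width: 0.3
grasp_force: 0.0
```

The start picture shows the same 29 mm offset, so true z = ee_z + 29. Next I go to the -x end of the foot.

```bash
python3 go.py -98,152,110 -98,152,26
```

```text
t 11.55 cradle TCP [ 37.3   0.9 148.8] F [ 0.8 -0.8 -0.4] w 0.3 g 0.0 q6 1.81
turn [-0.002 -0.007 -0.   ]
-98,152,110 [424. 275. 110.] [-135.6 -151.    38.1]
-98,152,26 [424. 275.  26.] [-136.1 -150.8  122.1]
```

```bash
python3 -m inch '[[[-60,-60,0,0,0,0,50],[-100,-110,0,0,0,0,50],[-136,-151,0,0,0,0,50],[-136,-151,0,0,0,0,50],[-136,-151,38,0,0,0,50],[-136,-151,38,0,0,0,50],[-136,-151,38,0,0,0,50],[-136,-151,38,0,0,0,50]]]'; python3 go.py -98,152,26; python3 -c "
from h import *
grab('side','s8')
a=cv2.imread('pics/s8.png')[150:250,205:325]
cv2.imwrite('pics/k6.png',cv2.resize(a,None,fx=6,fy=6,interpolation=cv2.INTER_CUBIC))
d=load('s8');p=np.load('p.npy'); o=status.get_obs(); T=np.array(o['ee_pos'])+[0,0,29]
print([((proj(d,T+[0,s*y,-19])-(205,150))*6).round(0).tolist() for s in(-1,1) for y in(22,35)])"
```

```text
t: 12.35
ee_pos: [421.4, 274.1, 107.6]
orientation: [-3.14, 0.087, -0.001]
ft_force: [1.2, -0.8, 0.6]
width: 44.3
grasp_force: 0.0
t 12.35 cradle TCP [-100.4  150.9  107.6] F [ 1.2 -0.8  0.6] w 44.3 g 0.0 q6 2.18
turn [-0.    -0.001 -0.002]
-98,152,26 [424. 275.  26.] [ 2.3 -1.1 81.6]
[[[175.0, 243.0]], [[178.0, 253.0]], [[168.0, 213.0]], [[165.0, 204.0]]]
```

```bash
python3 -m inch '[[[2,-1,20,0,0,0,50],[2,-1,40,0,0,0,50],[2,-1,50,0,0,0,50],[2,-1,56,0,0,0,50],[2,-1,60,0,0,0,50],[2,-1,60,0,0,0,50]]]' | grep -E 'ee_pos|ft_f|t:'; python3 -m inch '[[[0,0,6,0,0,0,50],[0,0,12,0,0,0,50],[0,0,18,0,0,0,50],[0,0,21,0,0,0,50],[0,0,21,0,0,0,50]]]' | grep -E 'ee_pos|ft_f|t:'; python3 -c "
from h import *
grab('side','s9');grab('top','t9')
a=cv2.imread('pics/s9.png')[170:240,205:325];b=cv2.imread('pics/t9.png')[160:250,205:325]
cv2.imwrite('pics/k7.png',np.vstack([cv2.resize(i,None,fx=3.7,fy=3.7,interpolation=cv2.INTER_CUBIC) for i in (a,b)]))"
```

```text
t: 13.0
ee_pos: [422.6, 275.4, 46.9]
ft_force: [-0.1, 0.0, -0.0]
t: 13.5
ee_pos: [422.0, 275.2, 25.2]
ft_force: [-0.8, 0.3, 0.3]
```

View pics/k7.png

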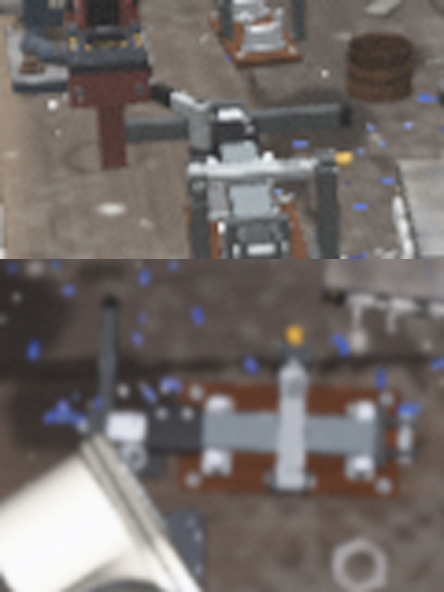

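The view shows the near finger in front of the foot's -x end, reaching below it, and the keeper shut across the leg. I'll close the grip.

```bash
python3 go.py|head -1; python3 -m inch '[[[0,0,0,0,0,0,25],[0,0,0,0,0,0,15],[0,0,0,0,0,0,0],[0,0,0,0,0,0,0],[0,0,0,0,0,0,0],[0,0,0,0,0,0,0]]]'; python3 go.py
```

```text
t 13.6 cradle TCP [-99.5 152.3  25.7] F [ 0.1  0.5 -0.4] w 43.8 g 0.0 q6 2.18
t: 14.2
ee_pos: [422.5, 275.4, 25.8]
orientation: [-3.14, 0.085, -0.0]
ft_force: [-0.1, -0.3, -0.6]
width: 12.5
grasp_force: 30.0
t 14.2 cradle TCP [-99.4 152.2  25.8] F [-0.1 -0.3 -0.6] w 12.5 g 30.0 q6 2.18
turn [-0. -0. -0.]
```

```bash
python3 -m inch '[[[0,-4,0,0,0,0,0],[0,-8,0,0,0,0,0],[0,-12,0,0,0,0,0],[0,-16,0,0,0,0,0],[0,-20,0,0,0,0,0],[0,-24,0,0,0,0,0],[0,-28,0,0,0,0,0],[0,-30,0,0,0,0,0],[0,-32,0,0,0,0,0],[0,-32,0,0,0,0,0],[0,-32,0,0,0,0,0],[0,-32,0,0,0,0,0],[0,-32,0,0,0,0,0]]]'; python3 go.py; python3 -c "
from h import *
grab('side','s10')
a=cv2.imread('pics/s9.png').astype(int);b=cv2.imread('pics/s10.png').astype(int);D=abs(a-b).max(2)
for r in range(185,212): print(r,''.join('#' if v>25 else '.' for v in D[r,225:310]))"
```

```text
t: 15.5
ee_pos: [424.1, 306.8, 25.6]
orientation: [3.139, -0.085, -0.001]
ft_force: [2.7, -5.0, 0.3]
width: 11.9
grasp_force: 30.0
t 15.5 cradle TCP [-99.5 183.6  25.6] F [ 2.7 -5.   0.3] w 11.9 g 30.0 q6 2.23
turn [ 0.001  0.    -0.   ]
185 ###################..................................................................
186 ########.#.........#.................................................................
187 .........#.#########.................................................................
188 ####################.................................................................
189 #######..............................................................................
190 .#...................................................................................
191 ...................##................................................................
192 .....................................................................................
193 .....................................................................................
194 #............#######......#.....................
[... 867 characters left out ...]
.......#########...............#..##..................................
205 ..............#################...............#...#..................................
206 ..............#################......................................................
207 ..............#################......................................................
208 ..............##.####....................###.#.......................................
209 ........######.........................#.............................................
210 .......#######.........................#.............................................
211 .......#######.........................#.............................................
```

```bash
cat > chk.py <<'E'
import sys; from h import *
def M(n0,n1,box,pad=16,up=4):
    a=cv2.cvtColor(cv2.imread(f'pics/{n0}.png'),6);b=cv2.cvtColor(cv2.imread(f'pics/{n1}.png'),6)
    x0,y0,x1,y1=box; r=lambda i:cv2.resize(i,None,fx=up,fy=up,interpolation=cv2.INTER_CUBIC)
    t=r(a[y0:y1,x0:x1]); s=r(b[y0-pad:y1+pad,x0-pad:x1+pad]); _,v,_,l=cv2.minMaxLoc(cv2.matchTemplate(s,t,5))
    return np.array(l)/up-pad,round(v,3)
def foot(n1,n0='top0'):
    box=(229,169,241,192); d,v=M(n0,n1,box); t=load('top0'); c=np.array([[235.,172.],[234.,190.]])
    q=atz(t,c+d,66)-atz(t,c,66); cy=W([0,0,np.load('p.npy')[2]],[(0,1,0)])[0]; print('foot',d,v,'along y mm',(q@cy).round(1))
def tube(n1,n0):  print('collar',M(n0,n1,(247,198,262,212),8),'keeperbar',M(n0,n1,(278,188,290,216),8),'flange',M(n0,n1,(290,195,312,220),8))
if __name__=='__main__': grab('top',sys.argv[1]); foot(sys.argv[1]); tube(sys.argv[1],'t9')
E
python3 -c "
from chk import *
foot('t9')"; python3 chk.py t10
```

```text
foot [0. 0.] 0.994 along y mm [0. 0.]
foot [-10.     0.25] 0.755 along y mm [30.2 30.1]
collar (array([-0.25,  0.25]), 0.983) keeperbar (array([0., 0.]), 0.997) flange (array([0., 0.]), 0.987)
```

The foot is out about 31 mm and the leg has not moved. I'll loosen the grip slightly so the -y finger carries the spring, then sweep along the foot to push the lever.

```bash
python3 -m inch '[[[0,-1,0,0,0,0,8],[0,-2,0,0,0,0,18],[0,-3,0,0,0,0,18],[0,-3,0,0,0,0,18],[0,-3,0,0,0,0,18]]]'; python3 chk.py t11; python3 go.py -50,187,26
```

```text
t: 16.1
ee_pos: [424.1, 309.7, 25.5]
orientation: [3.139, -0.085, -0.001]
ft_force: [2.5, -5.1, -0.8]
width: 15.9
grasp_force: 2.5
foot [-10.5    0.25] 0.703 along y mm [31.7 31.6]
collar (array([-0.25,  0.25]), 0.971) keeperbar (array([0., 0.]), 0.997) flange (array([-0.25,  0.  ]), 0.987)
t 16.15 cradle TCP [-99.6 186.5  25.6] F [ 1.8 -5.3 -0.3] w 15.9 g 2.5 q6 2.23
turn [0.001 0.001 0.   ]
-50,187,26 [474. 307.  26.] [49.6 -0.5 -0.5]
```

```bash
python3 -m inch '[[[4,0,0,0,0,0,18],[8,0,0,0,0,0,18],[12,0,0,0,0,0,18],[16,0,0,0,0,0,18],[20,0,0,0,0,0,18],[24,0,0,0,0,0,18],[28,0,0,0,0,0,18],[32,0,0,0,0,0,18],[32,0,0,0,0,0,18]]]'; python3 go.py -41,187,26;  python3 chk.py t12
```

```text
t: 17.05
ee_pos: [453.8, 312.2, 25.9]
orientation: [-3.137, 0.085, 0.006]
ft_force: [-17.4, 23.0, 3.2]
width: 16.3
grasp_force: 14.6
t 17.05 cradle TCP [-70.1 190.6  25.9] F [-17.4  23.    3.2] w 16.3 g 14.6 q6 2.2
turn [-0.003  0.004 -0.   ]
-41,187,26 [483. 307.  26.] [29.1  3.6 -0.3]
foot [-11.    -0.25] 0.644 along y mm [33.3 33.2]
collar (array([-0.5 , -0.25]), 0.966) keeperbar (array([0., 0.]), 0.999) flange (array([-0.25,  0.  ]), 0.992)
```

The lever's round end caught between the fingers. I'll back off, open wider so only the -y finger holds the foot, and keep the +y finger outside the lever tip.

```bash
python3 -m inch '[[[-10,0,0,0,0,0,18],[-20,0,0,0,0,0,18],[-31,0,0,0,0,0,18],[-31,0,0,0,0,0,18],[-31,-3,0,0,0,0,25],[-31,-6,0,0,0,0,32],[-31,-9,0,0,0,0,39],[-31,-12,0,0,0,0,46],[-31,-14,0,0,0,0,50],[-31,-14,0,0,0,0,50],[-31,-14,0,0,0,0,50]]]'; python3 go.py -50,200,26;  python3 chk.py t13; python3 -c "
from chk import *
print(M('t9','t13',(222,225,238,240),8), M('s9','s10',(240,190,252,200),6))
grab('side','s13'); print([ (n,M('side0',n,(240,189,252,202),8)) for n in('s9','s10','s13')])"
```

```text
t: 18.2
ee_pos: [424.4, 322.8, 25.3]
orientation: [3.138, -0.086, -0.005]
ft_force: [-3.1, -4.6, 1.6]
width: 43.6
grasp_force: 2.5
t 18.2 cradle TCP [-100.   199.7   25.3] F [-3.1 -4.6  1.6] w 43.6 g 2.5 q6 2.25
turn [ 0.003  0.003 -0.001]
-50,200,26 [474. 320.  26.] [50.  -0.3 -0.9]
foot [-9.75  0.25] 0.752 along y mm [29.5 29.4]
collar (array([-0.5,  0. ]), 0.964) keeperbar (array([0., 0.]), 0.998) flange (array([-0.25,  0.  ]), 0.988)
(array([-6.5 ,  5.75]), 0.69) (array([ 0. , -0.5]), 0.703)
[('s9', (array([8.  , 4.75]), 0.574)), ('s10', (array([8. , 4.5]), 0.561)), ('s13', (array([ 2.75, -1.25]), 0.566))]
```

```bash
python3 -m inch '[[[6,-1,0,0,0,0,50],[12,-1,0,0,0,0,50],[18,-1,0,0,0,0,50],[22,-1,0,0,0,0,50],[26,-1,0,0,0,0,50],[30,-1,0,0,0,0,50],[34,-1,0,0,0,0,50],[34,-1,0,0,0,0,50]]]'; python3 go.py -41,200,26;  python3 chk.py t14
```

```text
t: 19.1
ee_pos: [458.0, 321.4, 24.8]
orientation: [3.137, -0.087, -0.007]
ft_force: [-2.3, -5.4, -0.5]
width: 44.1
grasp_force: 3.0
t 19.1 cradle TCP [-66.4 200.   24.8] F [-2.3 -5.4 -0.5] w 44.1 g 3.0 q6 2.22
turn [ 0.004  0.005 -0.001]
-41,200,26 [483. 320.  26.] [25.4  0.  -1.4]
foot [-9.75 -0.25] 0.696 along y mm [29.5 29.4]
collar (array([-0.5 , -0.25]), 0.967) keeperbar (array([0., 0.]), 0.999) flange (array([-0.25,  0.  ]), 0.988)
```

```bash
python3 -m inch '[[[3,-1,0,0,0,0,50],[6,-1,0,0,0,0,50],[9,-1,0,0,0,0,50],[12,-1,0,0,0,0,50],[15,-1,0,0,0,0,50],[18,-1,0,0,0,0,50],[18,-1,0,0,0,0,50]]]'; python3 go.py -41,200,26;  python3 chk.py t15
```

```text
t: 19.85
ee_pos: [475.0, 321.2, 24.5]
orientation: [3.136, -0.087, -0.01]
ft_force: [-6.1, -6.1, -0.2]
width: 43.9
grasp_force: 3.9
t 19.85 cradle TCP [-49.4 200.8  24.5] F [-6.1 -6.1 -0.2] w 43.9 g 3.9 q6 2.2
turn [ 0.004  0.006 -0.001]
-41,200,26 [483. 320.  26.] [ 8.4  0.8 -1.6]
foot [-10.    -0.25] 0.682 along y mm [30.3 30.2]
collar (array([-0.5 , -0.25]), 0.965) keeperbar (array([0., 0.]), 0.999) flange (array([-0.25,  0.  ]), 0.989)
```

```bash
python3 -m inch '[[[2,0,0,0,0,0,50],[4,0,0,0,0,0,50],[6,0,0,0,0,0,50],[6,0,0,0,0,0,50]]]'|grep -E 'ft|ee'; python3 -m inch '[[[1,0,0,0,0,0,50],[2,0,0,0,0,0,50],[2,0,0,0,0,0,50]]]'|grep -E 'ft|ee'; python3 go.py
```

```text
ee_pos: [480.8, 321.0, 24.4]
ft_force: [-5.4, -4.5, -1.3]
ee_pos: [482.6, 320.9, 24.4]
ft_force: [-6.6, -4.4, 0.2]
t 20.6 cradle TCP [-41.8 200.9  24.4] F [-6.6 -4.4  0.2] w 43.7 g 4.1 q6 2.19
turn [ 0.004  0.007 -0.001]
```

```bash
python3 chk.py t16; python3 -m inch '[[[1,0,0,0,0,0,50],[1,0,0,0,0,0,50]]]'|grep -E 'ft|ee'; python3 go.py
```

```text
foot [-9.5 -1. ] 0.552 along y mm [28.9 28.8]
collar (array([-0.5 , -0.25]), 0.963) keeperbar (array([0., 0.]), 0.999) flange (array([-0.25,  0.  ]), 0.988)
ee_pos: [483.6, 320.9, 24.4]
ft_force: [-6.5, -4.2, 0.1]
t 20.85 cradle TCP [-40.8 201.   24.4] F [-6.5 -4.2  0.1] w 44.2 g 4.1 q6 2.19
turn [ 0.004  0.007 -0.001]
```

```bash
for i in 1 2 ; do python3 -m inch '[[[1,0,0,0,0,0,50],[1,0,0,0,0,0,50]]]'|grep -E 'ft|ee'; done
```

```text
ee_pos: [484.6, 320.9, 24.4]
ft_force: [-6.3, -4.4, 0.7]
ee_pos: [485.6, 320.8, 24.4]
ft_force: [-6.2, -4.6, -0.4]
```

```bash
for i in 1 2 ; do python3 -m inch '[[[1,0,0,0,0,0,50],[1,0,0,0,0,0,50]]]'|grep -E 'ft|ee'; done;python3 go.py
```

```text
ee_pos: [486.6, 320.8, 24.4]
ft_force: [-6.6, -4.1, -0.9]
ee_pos: [487.4, 320.7, 24.4]
ft_force: [-7.9, -4.6, 0.7]
t 21.65 cradle TCP [-37.  201.   24.4] F [-7.9 -4.6  0.7] w 43.4 g 4.8 q6 2.19
turn [ 0.004  0.007 -0.001]
```

```bash
for i in 1 2 ; do python3 -m inch '[[[0.7,0,0,0,0,0,50],[0.7,0,0,0,0,0,50]]]'|grep -E 'ft|ee'; done
```

```text
ee_pos: [487.8, 320.6, 24.4]
ft_force: [-8.6, -4.0, 1.1]
ee_pos: [488.1, 320.4, 24.4]
ft_force: [-8.7, -4.2, 2.7]
```

```bash
for i in 1 2 ; do python3 -m inch '[[[0.7,0,0,0,0,0,50],[0.7,0,0,0,0,0,50]]]'|grep -E 'ft|ee'; done;python3 go.py
```

```text
ee_pos: [488.4, 320.3, 24.3]
ft_force: [-11.8, -3.8, 2.9]
ee_pos: [488.5, 320.3, 24.3]
ft_force: [-13.3, -2.5, 4.6]
t 22.45 cradle TCP [-35.9 200.6  24.3] F [-13.3  -2.5   4.6] w 44.2 g 8.3 q6 2.18
turn [ 0.005  0.01  -0.002]
```

```bash
for i in 1 2 3; do python3 -m inch '[[[1.2,0,0,0,0,0,50],[1.2,0,0,0,0,0,50]]]'|grep -E 'ft|ee'; done;python3 go.py; python3 -c "
from h import *
d=grab('side','s17'); grab('top','t17')
p=np.load('p.npy')
for n in('s17','t17'):
    d=load(n); b=d['frame'].astype(int).mean(2).astype(int)
    for a in(0,.05,.1,.2): print(n,a,[proj(d,W(p,[(-26-r*np.sin(a),124+r*np.cos(a),88)])).round(1).tolist()[0] for r in(40,86)])
    u,v=proj(d,W(p,[(-26,124+80,88)]))[0].round().astype(int)
    print(u,v)
    for r in range(v-7,v+8): print(r,' '.join('%3d'%x for x in b[r,u-12:u+16]))
"
```

```text
ee_pos: [488.7, 320.3, 24.2]
ft_force: [-16.6, -1.1, 6.2]
ee_pos: [488.8, 320.3, 24.2]
ft_force: [-21.3, 0.8, 8.8]
ee_pos: [489.0, 320.2, 24.1]
ft_force: [-25.4, 2.0, 11.8]
t 23.05 cradle TCP [-35.4 200.6  24.1] F [-25.4   2.   11.8] w 43.7 g 15.1 q6 2.18
turn [ 0.007  0.015 -0.003]
s17 0 [[257.0, 193.4], [255.9, 188.1]]
s17 0.05 [[256.4, 193.4], [254.6, 188.2]]
s17 0.1 [[255.8, 193.5], [253.3, 188.3]]
s17 0.2 [[254.6, 193.7], [250.8, 188.6]]
256 189
182  64  59  61  58  58  56  60  59  59  65  63  62  62  60  65  62  64  65  65  65  62  66  87  97  93  87 125 148
183  70  66  65  69  66  66  65  65  67  69  67  68  67  68  70  68  62  68  69  70  67  61  75  88  92  89 136 145
184 101  65  68  70  65  67  68  66  68  66  69  66  60  68  67  66  66  68  67  69  66  85  80  85 106 145 152 123
185 104  69  65  67  68  68  68  70  69  66  68  67  67  68  68  67  68  76  88  85  71  87 107  88  94 130 123 102
186 104  66  85  82  71  66  69  67  66  67  68  67  69  66  69  69  69  75  85  85  72  78 108  95  77  82  77  76
187 112  65  82  85  69  68  66  69  68  68  68  70  67  67  68  
[... 2305 characters left out ...]
 202
214 248 248 247 246 245 244 242 240 238 235 232 227 222 215 211 213 218 224 229 233 236 236 235 231 235 239 236 221
215 248 247 246 244 243 241 240 236 233 230 224 214 206 202 205 210 218 224 230 233 236 236 236 235 236 241 242 237
216 246 245 244 242 241 238 235 232 226 217 205 195 192 195 202 210 219 225 229 233 234 236 237 237 236 239 244 244
217 244 243 241 239 236 233 229 220 209 195 184 180 185 192 201 209 216 222 227 229 232 233 234 235 235 236 243 246
218 242 240 237 234 231 225 215 200 186 174 170 174 183 191 198 205 207 209 211 214 217 220 223 225 228 230 236 245
219 239 236 232 227 218 206 192 177 169 167 173 178 184 187 189 189 188 181 176 174 177 180 183 190 198 204 216 237
```

The force has risen against a stop near the expected shut position. I'll back off about 3.5 mm and grip the foot.

```bash
python3 -m inch '[[[-5,0,0,0,0,0,50],[-9,0,0,0,0,0,50],[-9,0,0,0,0,0,50]]]'|grep -E 'ft|ee|wid'; python3 go.py; python3 -m inch '[[[0,4,0,0,0,0,40],[0,8,0,0,0,0,31],[0,12,0,0,0,0,22],[0,15,0,0,0,0,17],[0,15,0,0,0,0,17]]]'; python3 go.py
```

```text
ee_pos: [486.0, 320.6, 24.6]
ft_force: [-1.8, -7.1, -1.9]
width: 43.4
t 23.45 cradle TCP [-38.4 200.8  24.6] F [-1.8 -7.1 -1.9] w 43.4 g 3.9 q6 2.19
turn [ 0.004  0.004 -0.   ]
t: 23.95
ee_pos: [487.3, 306.5, 25.6]
orientation: [3.139, -0.085, -0.002]
ft_force: [-0.1, -8.2, -2.4]
width: 14.9
grasp_force: 6.4
t 23.95 cradle TCP [-36.4 186.7  25.6] F [-0.1 -8.2 -2.4] w 14.9 g 6.4 q6 2.17
turn [ 0.002  0.001 -0.   ]
```

```bash
python3 -m inch '[[[0,1,0,0,0,0,8],[0,1.5,0,0,0,0,0],[0,1.5,0,0,0,0,0],[0,1.5,0,0,0,0,0],[0,1.5,0,0,0,0,0],[0,1.5,0,0,0,0,0]]]'; python3 go.py
```

```text
t: 24.55
ee_pos: [487.2, 305.8, 25.6]
orientation: [3.14, -0.086, -0.002]
ft_force: [-0.9, -5.9, -3.6]
width: 11.9
grasp_force: 30.6
t 24.55 cradle TCP [-36.4 186.1  25.6] F [-0.9 -5.9 -3.6] w 11.9 g 30.6 q6 2.17
turn [ 0.001  0.001 -0.001]
```

```bash
python3 -m inch '[[[0,0.5,0,0,0,0,0],[0,1,0,0,0,0,0],[0,1,0,0,0,0,0]]]' | grep -E 'ft|ee'; python3 go.py|head -1; python3 chk.py t18; python3 -c "
from chk import *
grab('side','s18'); p=np.load('p.npy')
d=load('s18'); P=[(-26,124,90),(-26,204,90),(-74,190,90)]; print(proj(d,W(p,P)).round(1).tolist(), proj(load('t18'),W(p,P)).round(1).tolist())
for n in('side0','s18'):
  b=load(n)['frame'].astype(int).mean(2).astype(int); print(n)
  for r in range(183,206): print(r,' '.join('%3d'%x for x in b[r,238:272]))
"
```

```text
ee_pos: [487.3, 305.5, 25.7]
ft_force: [-2.5, -2.0, -3.0]
t 24.85 cradle TCP [-36.3 185.8  25.7] F [-2.5 -2.  -3. ] w 11.8 g 30.0 q6 2.16
foot [ 9.75 -1.5 ] 0.495 along y mm [-29.3 -29.2]
collar (array([-0.5, -0.5]), 0.927) keeperbar (array([0., 0.]), 0.999) flange (array([-0.25,  0.  ]), 0.992)
[[258.1, 197.7], [256.0, 188.2], [241.7, 190.8]] [[240.7, 213.2], [213.7, 212.3], [217.7, 228.7]]
side0
183  89 112 125 143 154 152 144 121 103 104 102 102  99 104 102 103 108 109 110 108 110 107 111 108 110 113 108  91  74  83  86  84 125 135
184  80  88  86 114 139 153 147 135 116 103 105 103  99  99  98 101 107 107 108 102 103 102 103 102 104 108 110 101  80  75  96 131 140 115
185  59  58  60 100 120 133 140 138 114 103 102  98 101  98 100  99 104 108 112 109 105 102 100 100 104 100 101 104 105  76  88 122 116  94
186  85  83  80  89  92 122 141 139 116 103 102 101 101  97 101 102 104 106 110 110 107 100  99  98  98  98 101 104 111  84  74  72  69  68
187  82  82  90  85 112 140 136 109 101 105 103 103 105  99 101  99 104 105 108 109 104 103 103  99  96 100 102 102 108 104  73  60  54  54
[... 5044 characters left out ...]

201  68  73  71  71  70  70  72  73  73  69  71  69  72  62  65  63  63  63  63 109 124 121 117 104 100  96 128 189 198 190 177 184 163 146
202  67  71  68  71  69  69  66  70  69  69  72  66  71  67  65  63  66  64  63 106 125 123 113 105  89  81  69  98  98  89  87  84  80 119
203  66  69  66  71  73  75  82  83  83  80  79  83  81  68  65  65  66  67  67  95 118 129 128 137 103  71  61  58  63  60  59  65  60  71
204  98  97  94  97 103 107 110 113 106 105 104 105  94  70  65  64  65  69  64  90 120 129 125 129  98  67  58  63  63  59  61  59  63 112
205 116 111 111 108 115 116 116 115 111 111 115 116 103  78  65  67  65  65  65  84 115 123 122 118  85  61  61  62  61  62  61  59  61  99
```

The cam has locked the leg: a 1 mm command moved it only 0.3 mm, while the pull force changed by 4 N. The mark is at about 32–33.5 mm, the lever lies along the leg and the grip is 30 N. I'm handing in.

```bash
python3 -c "
from workcell import ctrl,status
o=status.get_obs(); print(o['t'],o['width'],o['grasp_force']); print(ctrl.close_job())"
```

```text
24.95 11.914515286398219 30.039432607591152
the job is handed in; nothing more can be done
None
```

I handed the job in at about 25 s of the 50 s limit, and the hand-in returned no verdict: the keeper looks clicked shut, the cross foot is drawn out about 33 mm by the arm's reading, and the gripper still holds it with 30 N; the lever's shut angle was judged from force and cam lock, because the gripper hid most of it in the pictures.

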